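Gauge the level of the visitor cards and lock the reading

TASK

Take the level of the visitor cards in the grey card box with the depth gauge: lift the gauge by its knob, set its saddle flat across the middle of the box's rim, and push the probe down gently until its foot lightly touches the top card (a few newtons, never hard). Keep it there while you turn the knob clockwise as far as it goes, so that the probe is locked at that height, then let go and leave the gauge sitting level on the box, its foot still on the card, with the other things on the desk left where they were.

Things in the scene. Friction and masses are not known exactly. Their poses are not given: they have to be found in the camera images.
- gauge_base (a point): depth gauge (about 0.6 kg, 142 mm tall), loose, upright. Its saddle: aluminium plate 50 mm (x) by 83 mm (y), 10 thick, with a lip under each 50 mm edge reaching 12 mm below the plate; gap between lips 69 mm (y). On it a dark hub, 34 across, 18 high. The probe rod runs down through both. This point: plate's centre, 17 mm above the lips' lower edges, 5 above its underside; z up. Same if turned by pi.
- knob_grip (a point): centre of the black bar knob topping the probe rod: 40 mm long (its x), 14 wide (its y: pinch here from above), 24 high. 113 mm above gauge_base while the probe is up, x along the gauge's x while unlocked. A 13 mm round collar starts 12 mm below this point. The gauge can be lifted and carried by the knob: the rod hangs on its upper stop and does not turn by itself.
- probe_foot (a point): centre of the underside of the round foot (16 mm across) at the lower end of the steel rod (10 mm across, a ring mark every 10 mm). With the probe up it lies 6 mm below the plate's underside. It must never press with more than 12 N; a light touch of about 2 to 5 N is right.
- probe (a joint): how far the probe is pushed down from its upper stop, 0 to 0.07 m; it starts at 0. It slides with a steady drag of 4 N that also keeps it where it is left: pushing it down takes about 2.5 N (the rod's own weight helps), plus 5 N per m/s, until the foot meets something; pulling it up takes about 5.5 N.
- knob (a joint): turn of the lock knob on the rod, clockwise seen from above: 0 (unlocked, as it starts) to 1.2 rad (locked, its stop); over 1 rad counts as locked. It takes about 0.1 N m all the way and stays where it is left. The foot does not turn with it. Meanwhile the saddle may turn up to 0.1 rad on the box until its lips bear.
- box_rim (a point): centre of the mouth of the grey open card box, level with its rim, 85 mm above the desk; fixed, outside 96 mm (x) by 64 (y), walls 4, z up. The gauge's plate rests across the rim (gauge y along box y), a lip outside each long wall with 2.5 mm play; gauge_base is then 5 mm above here. Inside, a level stack of white cards: its top is 20 to 60 mm below the rim, not measured; it gives 0.33 mm per N.
- tumbler: bystander: black lidded coffee tumbler, 80 mm across, 128 mm tall; origin at the centre of its underside
- stapler: bystander: black stapler lying along its x, 130 x 34 x 46 mm; origin at the centre of its underside
- wood_stamp: bystander: small wooden hand stamp, 34 mm across, 66 mm tall; origin at the centre of its underside
- tape_roll: bystander: roll of clear tape lying flat, 84 mm across, 24 mm high; origin at the centre of its underside
- mouse: bystander: round black computer mouse, 60 mm across, 31 mm high; origin at the centre of its underside
- staple_box: bystander: small cardboard box, 70 x 42 x 24 mm; origin at the centre of its underside
- calculator: bystander: desk calculator lying flat, 150 x 85 x 18 mm; origin at the centre of its underside

How it is judged:
By the outcome, as a careful person would: the job done as asked, in the order asked, and still so for the second after the job is handed in, with the robot touching nothing.
It also fails if it takes over 58 s, if anything falls off the work surface, if the arm or the gripper's body presses on something with over 40 N, if the wrist force passes 120 N, or if a joint passes its speed limit or range.

ROBOT

A 6-joint arm with a two-finger parallel gripper is mounted at the origin on the work surface. World frame = base frame: x ahead of the robot, y to its left, z up, the work surface at z = 0. Lengths are in m, angles in rad, forces in N, time in s.
With the tool pointing down it reaches from about 0.35 to 0.975 m from the base axis. Payload 4.9 kg.
Tool frame: the origin (TCP) lies between the finger pads; the fingertips stand 14 mm ahead of it and the grasp point (between the pads) lies 5 mm behind it (manip.finger_overhang is the distance from the TCP to the fingertips, in m); z points along the fingers, y is the line along which they close (so a half turn about z gives the same grasp; the last joint's range is limited). The gripper opens to 85 mm and grips with 20 to 120 N. Pads are 22 mm wide; open, the fingers measure 114 mm over their backs; the gripper's body (76 mm by 85 mm) begins 54 mm behind the grasp point. The pads swing forward as they close: fully open they stand 13 mm farther back than shut.
Start: joints at [-1.412, 0.053, 1.613, -0, 1.476, -0.119], TCP at [0.171, -0.601, 0.245] pointing down, gripper open.
Joint ranges: [-3.01, 3.01], [-1.01, 2.22], [0.06, 2.58], [-1.02, 4.17], [0.09, 2.62], [-3.14, 3.14]. Speed limits (rad/s): [2.57, 2.57, 3.14, 3.14, 3.14, 3.14].

INTERFACE

Orientations are given as a unit quaternion [w, x, y, z].
In Python, from plant import manip, grab_frame gives the robot as it stands.
- The arm moves only by the tool servo_tool, never from a script. Its argument "deltas" is a list that holds one entry, the list of rows, each a list of 5 numbers: the opening in per cent of the stroke, from 0 (shut) to 100 (fully open), then the shift along the world's x, y, z in m, then the turn about the world's z in degrees. A call has exactly 8 rows; each row shifts and turns the commanded pose from where the row before left it; what a row does not reach is not made up. A row lasts 1/10 s, in which the tool goes at most 50 mm and 8.59 degrees, less where a joint would pass 70% of its speed; a pose out of reach is approached as far as the arm can. A call is refused whole if a number of a shift passes 0.05 or a number of a turn 8.59, either way. A call with a gripper value outside its range is refused whole. The fingers move at their own pace and stop on an object; the grip force is fixed at half the most. Time passes only in rows, so rows that do not move let the fingers close, or fill a call up. It gives the time, the measured TCP pose, the force, the opening and the grip force at its end, in the units of the state.
- manip.state(): the state, without advancing time (a new reading comes with each control period).
- grab_frame(name): name is "side" or "top" or "wrist"; returns a dict with "pixels" (384x512x3 uint8, red, green, blue), "z_map" (384x512 float32, m along the optical axis (not along the pixel's ray), 0 where there is no reading), "fx", "fy", "cx", "cy" (pixels), "rvec" (rotation vector, rad) and "tvec" (3), from world to camera coordinates, as OpenCV has them; the wrist camera has in their place "T_tool_cam" (4x4, takes a point from camera to tool coordinates, whose origin is the TCP and whose axes are the flange's). Camera axes: x right, y down, z forward; pixel columns grow to the right and rows downward; lengths in m; the calibration is good to about 2 mm. A picture is of the moment at which its call begins: read the wrist's pose just before it.
- manip.job_done(): hands the job in; it is judged then, once.
The state is a dict: "time": time; "joint_pos": joint angles; "joint_vel": joint speeds; "joint_efforts": joint torques, N m; "tool_pos": TCP position; "tool_rot": TCP orientation; "contact_force": force on the tool from outside, world axes, zero at the start; "ft_torque": the same for the moment, N m; "gripper_width": opening from 0.0 (shut) to 1.0 (fully open); "grasp_force": force on a finger pad.
Only numpy, scipy, OpenCV 4.12 (cv2) and the standard library are available. Lean on these libraries where they do the work, as an engineer would, in place of code of your own. Each camera call takes 0.05 s, during which the arm holds its last target. There are 200 camera calls.

## Working session

There is one attempt and no reset: what is moved stays moved. The work goes in short steps, Python scripts to look and compute and a tool call to move; the robot and the scene stay as the last step left them, time stands still between calls to the robot, and variables do not carry over. Pictures are saved under pics/ and viewed, at most 10 in all, crops included, and the job is handed in when it is done.

Besides the shell and the picture viewer there is one more tool, called as a command line: name --argument value ..., lists and objects as JSON in quotes. servo_tool: Moves the arm, as the interface text tells. Its arguments: {"type":"object","properties":{"deltas":{"type":"array"}},"required":["deltas"]}

```bash
mkdir -p pics; ls
cat > h.py <<'E'
import numpy as np, cv2
from plant import manip, grab_frame
from scipy.spatial.transform import Rotation as R
def pts(f, s=None):
    """world points for every pixel (HxWx3)"""
    z=f["z_map"].astype(float); v,u=np.mgrid[:z.shape[0],:z.shape[1]]
    c=np.stack([(u-f["cx"])/f["fx"]*z,(v-f["cy"])/f["fy"]*z,z],-1)
    if "rvec" in f:
        M=cv2.Rodrigues(np.array(f["rvec"],float))[0]
        return (c-np.array(f["tvec"]).ravel())@M
    T=np.array(f["T_tool_cam"]); q=s["tool_rot"]
    Rt=R.from_quat([q[1],q[2],q[3],q[0]]).as_matrix()
    return (c@T[:3,:3].T+T[:3,3])@Rt.T+np.array(s["tool_pos"])
def save(f,n): cv2.imwrite("pics/"+n,f["pixels"][:,:,::-1])
E
python3 - <<'E'
from h import *
print(manip.state(), manip.finger_overhang)
a=grab_frame("top");b=grab_frame("side")
cv2.imwrite("pics/ts.png",np.vstack([a["pixels"],b["pixels"]])[:,:,::-1][:, :]) if 0 else (save(a,"top.png"),save(b,"side.png"))
np.savez("top.npz",**a);np.savez("side.npz",**b)
E
```

```text
pics
{'time': 0.0, 'joint_pos': array([-1.41199881e+00,  5.33550614e-02,  1.61428792e+00, -2.61720406e-05,
        1.47604608e+00, -1.18981610e-01]), 'joint_vel': array([-0.00098807,  0.00062245,  0.00181985,  0.00050325,  0.00094931,
       -0.00121564]), 'joint_efforts': array([ 7.10850218e-04, -3.93672359e+01, -3.70180607e+01, -1.14788912e-05,
        7.00141987e-03, -4.70351139e-06]), 'tool_pos': array([ 0.17129629, -0.60043888,  0.24406776]), 'tool_rot': array([-1.04773788e-03,  9.90369622e-01,  1.38444623e-01, -3.38896754e-05]), 'contact_force': array([-0.37271774, -0.64266353,  0.62772201]), 'ft_torque': array([ 0.02644701,  0.02518142, -0.02046394]), 'grasp_force': 0.0, 'gripper_width': 0.9999343345427153} 0.014
```

View pics/top.png

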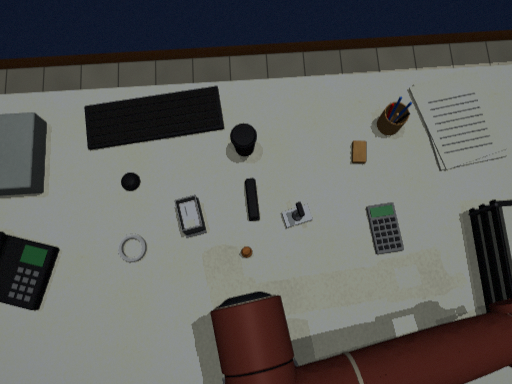

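View pics/side.png

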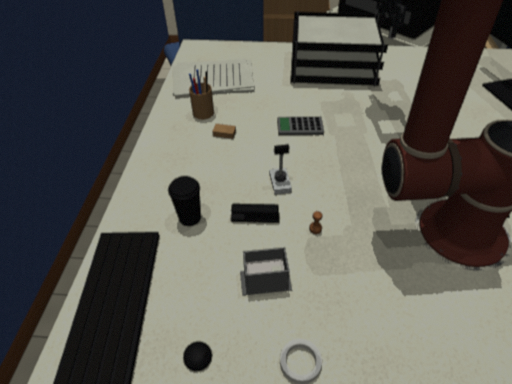

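The top view shows the gauge at about (297,214) with its black knob at (299,210), the card box at (190,216), the stapler at (252,199) and the tumbler at (244,140). In the side view the gauge is at (281,170) and the box at (266,270).

Run:
```python
from h import *
for n,gr,br in (("top",(195,235,275,320),(190,242,168,212)),("side",(138,198,262,300),(240,300,236,296))):
    f=dict(np.load(n+".npz")); P=pts(f); px=f["pixels"]
    print(n,f["fx"],"desk z",np.median(P[245:255,330:340,2] if n=="top" else P[150:160,330:340,2]))
    def rect(m,t):
        q=P[m]
        if len(q)<5: print(t,len(q));return
        r=cv2.minAreaRect(q[:,:2].astype(np.float32)); print(t,len(q),np.round(q.mean(0),4),"rect",np.round(r[0],4),np.round(r[1],4),round(r[2],1),"z",np.round(np.percentile(q[:,2],[5,50,95]),4))
    def reg(r): m=np.zeros(px.shape[:2],bool); m[r[0]:r[1],r[2]:r[3]]=1; return m
    g=reg(gr);b=reg(br);z=P[...,2]
    rect(g&(z>.115)&(z<.17),"knob"); rect(g&(z>.012)&(z<.03),"plate"); rect(g&(z>.03)&(z<.05),"hub")
    rect(b&(z>.078)&(z<.095),"rim"); rect(b&(z>.015)&(z<.07),"inside")
```

```text
top 461.6641597387908 desk z 0.0014677395136476264
knob 89 [ 0.4774 -0.1379  0.1401] rect [ 0.4785 -0.1389] [0.0393 0.0152] 14.2 z [0.1261 0.1418 0.1451]
plate 315 [ 0.4753 -0.1363  0.0227] rect [ 0.4785 -0.1386] [0.0506 0.084 ] 15.3 z [0.0182 0.0226 0.0277]
hub 63 [ 0.4757 -0.134   0.0404] rect [ 0.4748 -0.1376] [0.0357 0.0263] 48.5 z [0.034  0.041  0.0449]
rim 170 [0.4969 0.1851 0.0845] rect [0.4968 0.1843] [0.0983 0.0645] 11.4 z [0.0795 0.0847 0.0894]
inside 633 [0.4962 0.1841 0.0473] rect [0.4956 0.1829] [0.0956 0.0637] 10.4 z [0.0277 0.0475 0.0631]
side 402.8239351481952 desk z 0.0001922188268429517
knob 149 [ 0.4778 -0.1322  0.1339] rect [ 0.4782 -0.1356] [0.0399 0.0176] 19.9 z [0.1196 0.1356 0.1435]
plate 301 [ 0.4769 -0.1247  0.0216] rect [ 0.4772 -0.1362] [0.0513 0.0866] 14.1 z [0.015  0.0221 0.0251]
hub 92 [ 0.4777 -0.1307  0.0391] rect [ 0.4778 -0.1344] [0.029  0.0307] 78.7 z [0.0308 0.0398 0.0466]
rim 357 [0.4945 0.1889 0.0835] rect [0.4956 0.1867] [0.096  0.0659] 12.0 z [0.0786 0.0842 0.087 ]
inside 1250 [0.4943 0.1909 0.0474] rect [0.4952 0.1882] [0.0969 0.065 ] 10.7 z [0.0219 0.0475 0.0669]
```

servo_tool --deltas '[[[100,0.0128,0.0193,0,7.45],[100,0.0128,0.0193,0,7.45],[100,0.0128,0.0193,0,7.45],[100,0.0128,0.0193,0,7.45],[100,0.0128,0.0193,0,7.45],[100,0.0128,0.0193,0,7.45],[100,0.0128,0.0193,0,7.45],[100,0.0128,0.0193,0,7.45]]]'

```text
time: 0.9
tool_pos: [0.2741, -0.4455, 0.2447]
tool_rot: [-0.0, 0.789, 0.614, 0.0]
contact_force: [0.2, 0.6, 0.4]
gripper_width: 1.0
grasp_force: 0.0
```

servo_tool --deltas '[[[100,0.0128,0.0193,0,7.45],[100,0.0128,0.0193,0,7.45],[100,0.0128,0.0193,0,7.45],[100,0.0128,0.0193,0,7.45],[100,0.0128,0.0193,0,7.45],[100,0.0128,0.0193,0,7.45],[100,0.0128,0.0193,0,7.45],[100,0.0128,0.0193,0,7.45]]]'

```text
time: 1.7
tool_pos: [0.3764, -0.2912, 0.2448]
tool_rot: [-0.0, 0.379, 0.925, 0.0]
contact_force: [-0.2, -0.2, 0.6]
gripper_width: 0.998
grasp_force: 0.0
```

servo_tool --deltas '[[[100,0.0128,0.0193,0,7.45],[100,0.0128,0.0193,0,7.45],[100,0.0128,0.0193,0,7.45],[100,0.0128,0.0193,0,7.45],[100,0.0128,0.0193,0,7.45],[100,0.0128,0.0193,0,7.45],[100,0.0128,0.0193,0,7.45],[100,0.0128,0.0193,0,7.45]]]'

```text
time: 2.5
tool_pos: [0.4788, -0.1368, 0.2447]
tool_rot: [-0.0, -0.131, 0.991, 0.0]
contact_force: [-0.0, -0.8, 0.3]
gripper_width: 0.999
grasp_force: 0.0
```

```bash
cat >> h.py <<'E'
def yaw(s):
    q=s["tool_rot"]; x=R.from_quat([q[1],q[2],q[3],q[0]]).as_matrix()[:,0]; return np.degrees(np.arctan2(x[1],x[0]))
def stat():
    s=manip.state(); print("t",round(s["time"],2),"pos",np.round(s["tool_pos"],4),"yaw",round(yaw(s),2),"F",np.round(s["contact_force"],2),"M",np.round(s["ft_torque"],2),"q6",round(s["joint_pos"][5],3),"grip",round(s["gripper_width"],3),s["grasp_force"]); return s
def rect(q,t):
    if len(q)<5: print(t,len(q));return
    r=cv2.minAreaRect(q[:,:2].astype(np.float32)); print(t,len(q),"rect",np.round(r[0],4),np.round(r[1],4),round(r[2],1),"z",np.round(np.percentile(q[:,2],[5,50,95]),4))
E
python3 - <<'E'
from h import *
s=stat(); f=grab_frame("wrist"); save(f,"w1.png"); P=pts(f,s); z=P[...,2]
near=np.hypot(P[...,0]-.478,P[...,1]+.137)<.07
rect(P[near&(z>.136)&(z<.15)],"knobtop"); rect(P[near&(z>.012)&(z<.03)],"plate"); rect(P[near&(z>.12)&(z<.15)],"knob")
E
```

```text
t 2.5 pos [ 0.4788 -0.1368  0.2447] yaw -164.97 F [-0.02 -0.76  0.26] M [-0.04 -0.03 -0.  ] q6 -2.261 grip 0.999 0.0
knobtop 810 rect [ 0.4754 -0.1369] [0.0395 0.014 ] 13.9 z [0.1398 0.1415 0.1426]
plate 2209 rect [ 0.4758 -0.1369] [0.0505 0.083 ] 13.9 z [0.02   0.0216 0.0229]
knob 885 rect [ 0.4754 -0.1369] [0.0395 0.014 ] 13.9 z [0.1299 0.1414 0.1426]
```

View pics/w1.png

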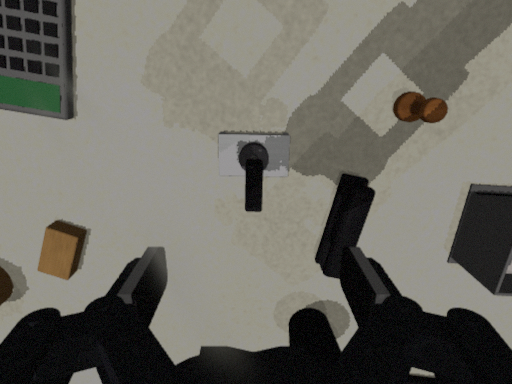

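The wrist view shows the gauge plate at about (254,155), the knob pointing down at (254,185), the stapler at (345,225) and part of the box at right. I'll look again from another yaw to cancel the camera's offset.

servo_tool --deltas '[[[60,0,0,0,-8.5],[60,0,0,0,-8.5],[60,0,0,0,-8.5],[60,0,0,0,-8.5],[60,0,0,0,-8.5],[60,0,0,0,-8.5],[60,0,0,0,-8.5],[60,0,0,0,-8.5]]]'

```text
time: 3.35
tool_pos: [0.4782, -0.1379, 0.2448]
tool_rot: [-0.0, 0.452, 0.892, -0.0]
contact_force: [0.1, 0.6, -0.3]
gripper_width: 0.601
grasp_force: 0.0
```

Run:
```python
from h import *
s=stat(); f=grab_frame("wrist"); save(f,"w2.png"); P=pts(f,s); z=P[...,2]
near=np.hypot(P[...,0]-.478,P[...,1]+.137)<.07
rect(P[near&(z>.136)&(z<.15)],"knobtop"); rect(P[near&(z>.012)&(z<.03)],"plate")
m=near&(z>.136)&(z<.15); q=cv2.minAreaRect(P[m][:,:2].astype(np.float32))[0]
y1,y2=np.radians([-164.97,yaw(s)]); R2=lambda a:np.array([[np.cos(a),-np.sin(a)],[np.sin(a),np.cos(a)]])
A=np.block([[np.eye(2),R2(y1)],[np.eye(2),R2(y2)]])
print("true p, e(tool xy)",np.linalg.solve(A,np.r_[.4754,-.1369,q]))
near=np.hypot(P[...,0]-.496,P[...,1]-.186)<.08
rect(P[near&(z>.08)&(z<.09)],"rim")
```

```text
t 3.35 pos [ 0.4782 -0.1379  0.2448] yaw 126.3 F [ 0.1   0.62 -0.32] M [-0.05  0.    0.01] q6 -1.064 grip 0.601 0.0
knobtop 865 rect [ 0.4763 -0.1363] [0.04   0.0146] 14.4 z [0.1387 0.1416 0.1428]
plate 1686 rect [ 0.4764 -0.1364] [0.0501 0.0831] 13.9 z [0.0204 0.0218 0.0231]
true p, e(tool xy) [ 0.47629563 -0.13720277  0.00078647 -0.00052467]
rim 0
```

servo_tool --deltas '[[[60,-0.0019,0.0007,-0.005,8.46],[60,0,0,-0.005,8.46],[60,0,0,-0.005,8.46],[60,0,0,-0.005,8.46],[60,0,0,-0.005,8.46],[60,0,0,-0.005,8.46],[60,0,0,-0.005,8.46],[60,0,0,-0.005,8.46]]]'

```text
time: 4.2
tool_pos: [0.4763, -0.1372, 0.2047]
tool_rot: [-0.0, -0.129, 0.992, 0.0]
contact_force: [0.3, 0.2, -0.9]
gripper_width: 0.601
grasp_force: 0.0
```

servo_tool --deltas '[[[60,0,0,-0.015,0],[60,0,0,-0.015,0],[60,0,0,-0.015,0],[60,0,0,-0.015,0],[60,0,0,-0.01,0],[60,0,0,-0.006,0],[60,0,0,-0.004,0],[60,0,0,0,0]]]'

```text
time: 5.0
tool_pos: [0.4766, -0.1371, 0.125]
tool_rot: [-0.0, -0.125, 0.992, 0.0]
contact_force: [0.7, 0.5, 0.4]
gripper_width: 0.599
grasp_force: 0.0
```

```bash
python3 -c "
from h import *
stat()"
```

```text
t 5.0 pos [ 0.4766 -0.1371  0.125 ] yaw -165.61 F [0.7  0.46 0.43] M [-0.02 -0.02 -0.06] q6 -2.252 grip 0.599 0.0
```

Close, then lift.

servo_tool --deltas '[[[0,0,0,0,0],[0,0,0,0,0],[0,0,0,0,0],[0,0,0,0,0],[0,0,0,0,0],[0,0,0,0,0],[0,0,0,0,0],[0,0,0,0,0]]]'

```text
time: 5.8
tool_pos: [0.477, -0.1372, 0.1255]
tool_rot: [0.0, -0.125, 0.992, -0.0]
contact_force: [-0.1, 0.2, 2.3]
gripper_width: 0.156
grasp_force: 60.9
```

servo_tool --deltas '[[[0,0,0,0.005,0],[0,0,0,0.01,0],[0,0,0,0.02,0],[0,0,0,0.025,0],[0,0,0,0.025,0],[0,0,0,0.025,0],[0,0,0,0.02,0],[0,0,0,0.01,0]]]'

```text
time: 6.6
tool_pos: [0.4769, -0.1373, 0.2669]
tool_rot: [0.001, -0.125, 0.992, -0.001]
contact_force: [-0.6, -0.4, -5.6]
gripper_width: 0.154
grasp_force: 59.6
```

Run:
```python
from h import *
s=stat(); 
for n in ("side","top"):
    f=grab_frame(n); P=pts(f); z=P[...,2]
    save(f,n+"2.png")
    near=np.hypot(P[...,0]-.476,P[...,1]+.137)<.07
    rect(P[near&(z>.145)&(z<.17)],n+" plate")
```

```text
t 6.6 pos [ 0.4769 -0.1373  0.2669] yaw -165.6 F [-0.6  -0.43 -5.6 ] M [-0.07  0.   -0.  ] q6 -2.252 grip 0.154 59.60150063037872
side plate 379 rect [ 0.4772 -0.1358] [0.0503 0.0851] 14.3 z [0.1483 0.1622 0.1655]
top plate 234 rect [ 0.4669 -0.1403] [0.0893 0.0344] 89.8 z [0.1596 0.1645 0.1682]
```

View pics/side2.png

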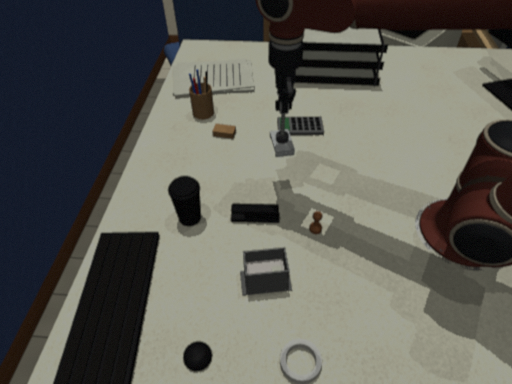

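The side view shows the gauge hanging upright in the gripper at (283,143), with nothing else moved and the box at (266,270). Now I carry it over the box.

servo_tool --deltas '[[[0,0.0011,0.01,0,-0.17],[0,0.0011,0.016,0,-0.17],[0,0.0011,0.02,0,-0.17],[0,0.0011,0.023,0,-0.17],[0,0.0011,0.024,0,-0.17],[0,0.0011,0.024,0,-0.17],[0,0.0011,0.024,0,-0.17],[0,0.0011,0.024,0,-0.17]]]'

```text
time: 7.5
tool_pos: [0.4843, 0.0297, 0.2629]
tool_rot: [-0.002, -0.114, 0.994, 0.001]
contact_force: [0.4, -0.6, -6.2]
gripper_width: 0.149
grasp_force: 59.6
```

servo_tool --deltas '[[[0,0.0011,0.024,0,-0.17],[0,0.0011,0.024,0,-0.17],[0,0.0011,0.024,0,-0.17],[0,0.0011,0.024,0,-0.17],[0,0.0011,0.024,0,-0.17],[0,0.0011,0.02,0,-0.17],[0,0.0011,0.013,0,-0.17],[0,0.0011,0.005,0,-0.17]]]'

```text
time: 8.3
tool_pos: [0.4934, 0.1871, 0.2636]
tool_rot: [-0.001, -0.102, 0.995, -0.0]
contact_force: [0.1, 0.5, -6.2]
gripper_width: 0.149
grasp_force: 59.5
```

Run:
```python
from h import *
s=stat()
for n in ("side","wrist","top"):
    f=grab_frame(n); P=pts(f,s); z=P[...,2]; save(f,n+"3.png")
    near=np.hypot(P[...,0]-.496,P[...,1]-.186)<.075
    rect(P[near&(z>.152)&(z<.17)],n+" plate"); rect(P[near&(z>.079)&(z<.09)],n+" rim")
    q=P[near&(z>.02)&(z<.07)&(f["pixels"].min(-1)>120)]; print(len(q), np.percentile(q[:,2],[5,50,95]) if len(q) else "")
```

```text
t 8.3 pos [0.4934 0.1871 0.2636] yaw -168.24 F [ 0.1   0.5  -6.23] M [-0.09 -0.04 -0.03] q6 -1.555 grip 0.149 59.54659938812256
side plate 620 rect [0.4933 0.1881] [0.0499 0.0837] 11.6 z [0.156  0.1594 0.1632]
side rim 263 rect [0.4956 0.1869] [0.096  0.0647] 11.1 z [0.08   0.0841 0.0867]
128 [0.04438583 0.04738522 0.04958775]
wrist plate 4568 rect [0.4916 0.1872] [0.05   0.0832] 11.7 z [0.1576 0.159  0.1603]
wrist rim 530 rect [0.4644 0.1805] [0.0369 0.0641] 11.9 z [0.0823 0.084  0.0853]
318 [0.04511229 0.04634873 0.0476273 ]
top plate 223 rect [0.4946 0.1838] [0.0498 0.0834] 12.4 z [0.1563 0.1604 0.1648]
top rim 22 rect [0.4998 0.1548] [0.0913 0.01  ] 7.7 z [0.0828 0.0848 0.0887]
0
```

View pics/wrist3.png

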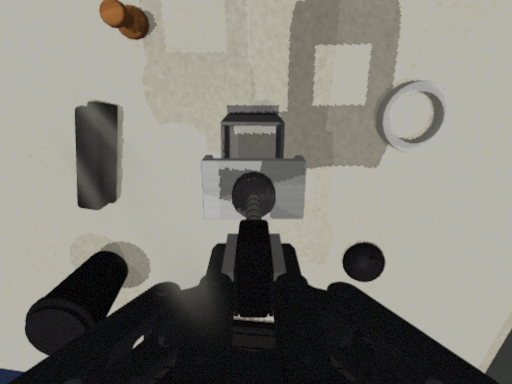

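The wrist view shows the plate (254,188) above the box, whose near wall runs across (253,110), and the white cards at about (253,145). The relative offset is about 2 mm in x and −1 mm in y; I correct that and lower the gauge to just above the rim.

servo_tool --deltas '[[[0,0.001,-0.0005,-0.005,0],[0,0.001,-0.0005,-0.008,0],[0,0,0,-0.01,0],[0,0,0,-0.01,0],[0,0,0,-0.007,0],[0,0,0,-0.005,0],[0,0,0,-0.002,0],[0,0,0,0,0]]]'

```text
time: 9.25
tool_pos: [0.4962, 0.1849, 0.2181]
tool_rot: [-0.0, -0.102, 0.995, -0.0]
contact_force: [-0.2, -0.2, -6.1]
gripper_width: 0.155
grasp_force: 59.7
```

Run:
```python
from h import *
s=stat(); a=np.radians(11.6); B=np.array([[np.cos(a),np.sin(a)],[-np.sin(a),np.cos(a)]])
zb=s["tool_pos"][2]-.108+.005
for n in ("side","wrist"):
    f=grab_frame(n); P=pts(f,s); z=P[...,2]; save(f,n+"4.png")
    near=np.hypot(P[...,0]-.495,P[...,1]-.186)<.075
    for t,m in (("plate",near&(abs(z-zb)<.005)),("rim",near&(abs(z-.0845)<.004))):
        rect(P[m],n+t); q=P[m][:,:2]@B.T; print("  boxframe min",np.round(np.percentile(q,1,0),4),"max",np.round(np.percentile(q,99,0),4))
```

```text
t 9.25 pos [0.4962 0.1849 0.2181] yaw -168.32 F [-0.23 -0.2  -6.09] M [ 0.02  0.02 -0.04] q6 -1.559 grip 0.155 59.68728482723236
sideplate 545 rect [0.4963 0.1858] [0.05   0.0858] 11.6 z [0.1117 0.1138 0.1165]
  boxframe min [0.4989 0.0405] max [0.5482 0.124 ]
siderim 179 rect [0.4954 0.1872] [0.0961 0.0652] 11.9 z [0.0812 0.0848 0.087 ]
  boxframe min [0.475  0.0516] max [0.5708 0.116 ]
wristplate 4399 rect [0.4945 0.1852] [0.0498 0.0832] 11.7 z [0.1122 0.1134 0.1146]
  boxframe min [0.4971 0.0412] max [0.5459 0.1226]
wristrim 897 rect [0.4938 0.1863] [0.0962 0.0638] 11.4 z [0.0819 0.084  0.0852]
  boxframe min [0.4731 0.0515] max [0.5689 0.115 ]
```

servo_tool --deltas '[[[0,-0.0008,0.0012,0,0],[0,0,0,-0.002,0],[0,0,0,-0.003,0],[0,0,0,-0.003,0],[0,0,0,-0.003,0],[0,0,0,-0.002,0],[0,0,0,-0.002,0],[0,0,0,-0.001,0]]]'

```text
time: 10.15
tool_pos: [0.4954, 0.186, 0.202]
tool_rot: [-0.0, -0.102, 0.995, -0.0]
contact_force: [0.3, 0.0, -6.3]
gripper_width: 0.155
grasp_force: 59.7
```

Run:
```python
from h import *
s=stat(); zb=s["tool_pos"][2]-.103
for n in ("side","wrist"):
    f=grab_frame(n); P=pts(f,s); z=P[...,2]; save(f,n+"5.png")
    near=np.hypot(P[...,0]-.495,P[...,1]-.186)<.075
    rect(P[near&(abs(z-zb)<.004)],n+"plate"); rect(P[near&(abs(z-.0845)<.004)],n+"rim")
```

```text
t 10.15 pos [0.4954 0.186  0.202 ] yaw -168.33 F [ 0.35  0.03 -6.28] M [-0.07  0.    0.06] q6 -1.556 grip 0.155 59.70433473587036
sideplate 508 rect [0.4955 0.1863] [0.0501 0.085 ] 11.3 z [0.0956 0.0978 0.1002]
siderim 236 rect [0.4946 0.1914] [0.096  0.0756] 11.4 z [0.0812 0.0846 0.0873]
wristplate 4326 rect [0.4936 0.1863] [0.0498 0.0833] 11.5 z [0.0962 0.0974 0.0985]
wristrim 1006 rect [0.4938 0.1868] [0.0961 0.0815] 12.3 z [0.0822 0.0845 0.0857]
```

servo_tool --deltas '[[[0,0,0,-0.001,0],[0,0,0,-0.001,0],[0,0,0,-0.001,0],[0,0,0,-0.001,0],[0,0,0,-0.001,0],[0,0,0,-0.001,0],[0,0,0,0,0],[0,0,0,0,0]]]'

```text
time: 11.05
tool_pos: [0.4958, 0.1862, 0.197]
tool_rot: [0.001, -0.102, 0.995, 0.0]
contact_force: [-1.9, -0.6, 2.8]
gripper_width: 0.153
grasp_force: 60.9
```

```bash
python3 -c "
from h import *
stat()"
```

```text
t 11.05 pos [0.4958 0.1862 0.197 ] yaw -168.32 F [-1.89 -0.62  2.79] M [-0.14  0.61 -0.02] q6 -1.556 grip 0.153 60.94140887260437
```

Seated; the probe has just begun to slide. I push it down to a few mm above the expected card level (TCP about 0.1665).

servo_tool --deltas '[[[0,0,0,-0.002,0],[0,0,0,-0.003,0],[0,0,0,-0.004,0],[0,0,0,-0.004,0],[0,0,0,-0.004,0],[0,0,0,-0.004,0],[0,0,0,-0.002,0],[0,0,0,-0.001,0]]]'

```text
time: 11.85
tool_pos: [0.4956, 0.1861, 0.1721]
tool_rot: [0.0, -0.102, 0.995, 0.0]
contact_force: [-1.2, 0.2, 2.6]
gripper_width: 0.154
grasp_force: 61.0
```

Run:
```python
from h import *
s=stat()
for n in ("side","wrist"):
    f=grab_frame(n); P=pts(f,s); z=P[...,2]; save(f,n+"6.png")
    near=np.hypot(P[...,0]-.495,P[...,1]-.186)<.075
    m=near&(abs(z-.0945)<.004); rect(P[m],n+"plate")
    if n=="wrist":
        q=P[m]; A=np.c_[q[:,:2]-q[:,:2].mean(0),np.ones(len(q))]; print("tilt",np.linalg.lstsq(A,q[:,2],rcond=None)[0])
```

```text
t 11.85 pos [0.4956 0.1861 0.1721] yaw -168.33 F [-1.18  0.21  2.62] M [ 0.02  0.23 -0.01] q6 -1.556 grip 0.154 60.97795844078064
sideplate 501 rect [0.4957 0.187 ] [0.0501 0.0843] 11.3 z [0.0925 0.0951 0.0972]
wristplate 5365 rect [0.4943 0.1864] [0.0506 0.0834] 11.4 z [0.0935 0.0947 0.0958]
tilt [ 0.00592161 -0.0003131   0.09467283]
```

servo_tool --deltas '[[[0,0,0,-0.0005,0],[0,0,0,-0.0005,0],[0,0,0,-0.0005,0],[0,0,0,-0.0005,0],[0,0,0,-0.0005,0],[0,0,0,-0.0005,0],[0,0,0,0,0],[0,0,0,0,0]]]'

```text
time: 12.75
tool_pos: [0.4955, 0.1861, 0.1692]
tool_rot: [0.0, -0.102, 0.995, 0.0]
contact_force: [-0.4, 1.1, 2.7]
gripper_width: 0.15
grasp_force: 60.9
```

```bash
python3 -c "
from h import *
stat()"
```

```text
t 12.75 pos [0.4955 0.1861 0.1692] yaw -168.32 F [-0.38  1.06  2.68] M [0.08 0.11 0.02] q6 -1.556 grip 0.15 60.93743920326233
```

servo_tool --deltas '[[[0,0,0,-0.0003,0],[0,0,0,-0.0003,0],[0,0,0,-0.0003,0],[0,0,0,-0.0003,0],[0,0,0,-0.0003,0],[0,0,0,0,0],[0,0,0,0,0],[0,0,0,0,0]]]'

```text
time: 13.55
tool_pos: [0.4955, 0.1861, 0.1678]
tool_rot: [0.0, -0.102, 0.995, 0.0]
contact_force: [-0.3, 1.5, 1.9]
gripper_width: 0.155
grasp_force: 61.0
```

servo_tool --deltas '[[[0,0,0,-0.0003,0],[0,0,0,-0.0003,0],[0,0,0,-0.0003,0],[0,0,0,-0.0003,0],[0,0,0,0,0],[0,0,0,0,0],[0,0,0,0,0],[0,0,0,0,0]]]'

```text
time: 14.35
tool_pos: [0.4956, 0.1861, 0.1667]
tool_rot: [0.0, -0.102, 0.995, 0.0]
contact_force: [-1.6, 0.8, 3.9]
gripper_width: 0.152
grasp_force: 61.1
```

servo_tool --deltas '[[[0,0,0,-0.0003,0],[0,0,0,-0.0002,0],[0,0,0,0,0],[0,0,0,0,0],[0,0,0,0,0],[0,0,0,0,0],[0,0,0,0,0],[0,0,0,0,0]]]'

```text
time: 15.15
tool_pos: [0.4956, 0.1861, 0.1663]
tool_rot: [0.0, -0.102, 0.995, 0.0]
contact_force: [-2.2, 0.4, 4.3]
gripper_width: 0.153
grasp_force: 61.3
```

servo_tool --deltas '[[[0,0,0,-0.0003,0],[0,0,0,-0.0002,0],[0,0,0,0,0],[0,0,0,0,0],[0,0,0,0,0],[0,0,0,0,0],[0,0,0,0,0],[0,0,0,0,0]]]'

```text
time: 15.95
tool_pos: [0.4956, 0.1861, 0.166]
tool_rot: [0.0, -0.102, 0.995, 0.0]
contact_force: [-1.7, -0.1, 5.0]
gripper_width: 0.153
grasp_force: 61.4
```

```bash
python3 -c "
from h import *
stat()"
```

```text
t 15.95 pos [0.4956 0.1861 0.166 ] yaw -168.32 F [-1.69 -0.08  5.02] M [ 0.08  0.34 -0.01] q6 -1.556 grip 0.153 61.378480195999146
```

servo_tool --deltas '[[[0,0,0,-0.0003,0],[0,0,0,0,0],[0,0,0,0,-3],[0,0,0,0,-5],[0,0,0,0,-6],[0,0,0,0,-6],[0,0,0,0,-5],[0,0,0,0,-5]]]'

```text
time: 16.75
tool_pos: [0.4956, 0.1858, 0.1658]
tool_rot: [0.0, 0.161, 0.987, -0.0]
contact_force: [-1.9, -0.6, 6.9]
gripper_width: 0.152
grasp_force: 61.6
```

```bash
python3 -c "
from h import *
stat()"
```

```text
t 16.75 pos [0.4956 0.1858 0.1658] yaw 161.49 F [-1.9  -0.64  6.93] M [-0.18  0.41  0.14] q6 -1.029 grip 0.152 61.56224727630615
```

servo_tool --deltas '[[[0,0,0,0,-5],[0,0,0,0,-5],[0,0,0,0,-5],[0,0,0,0,-5],[0,0,0,0,-5],[0,0,0,0,-5],[0,0,0,0,-4],[0,0,0,0,0]]]'

```text
time: 17.55
tool_pos: [0.4955, 0.1856, 0.1658]
tool_rot: [0.0, 0.441, 0.897, -0.001]
contact_force: [-3.1, -1.7, 6.3]
gripper_width: 0.154
grasp_force: 61.7
```

Run:
```python
from h import *
s=stat()
f=grab_frame("wrist"); P=pts(f,s); z=P[...,2]; save(f,"wrist7.png")
near=np.hypot(P[...,0]-.495,P[...,1]-.186)<.06
m=near&(abs(z-.0945)<.004); rect(P[m],"plate")
```

```text
t 17.55 pos [0.4955 0.1856 0.1658] yaw 127.61 F [-3.06 -1.67  6.29] M [-0.27  0.53 -0.13] q6 -0.438 grip 0.154 61.66482925415039
plate 4595 rect [0.4948 0.1868] [0.0503 0.0832] 11.4 z [0.0937 0.0948 0.0959]
```

servo_tool --deltas '[[[0,0,0,0,-1.5],[0,0,0,0,-1.5],[0,0,0,0,-1.5],[0,0,0,0,-1],[0,0,0,0,-1],[0,0,0,0,0],[0,0,0,0,0],[0,0,0,0,0]]]'

```text
time: 18.4
tool_pos: [0.4955, 0.1857, 0.1657]
tool_rot: [0.0, 0.491, 0.871, -0.0]
contact_force: [-2.1, -0.3, 6.2]
gripper_width: 0.152
grasp_force: 61.6
```

Run:
```python
from h import *
s=stat()
f=grab_frame("wrist"); P=pts(f,s); z=P[...,2]; save(f,"wrist8.png")
near=np.hypot(P[...,0]-.495,P[...,1]-.186)<.06
m=near&(abs(z-.0945)<.004); rect(P[m],"plate")
```

```text
t 18.4 pos [0.4955 0.1857 0.1657] yaw 121.19 F [-2.15 -0.31  6.18] M [-0.2   0.48  0.05] q6 -0.326 grip 0.152 61.616631746292114
plate 4506 rect [0.495  0.1868] [0.0501 0.0835] 9.8 z [0.0936 0.0948 0.0958]
```

The saddle has begun to turn (11.4° to 9.8°), so the knob is at its stop and locked. Release and retreat straight up.

servo_tool --deltas '[[[50,0,0,0,0],[50,0,0,0,0],[50,0,0,0,0],[50,0,0,0,0],[50,0,0,0,0],[50,0,0,0,0],[50,0,0,0,0],[50,0,0,0,0]]]'

```text
time: 19.25
tool_pos: [0.4955, 0.1861, 0.1653]
tool_rot: [0.0, 0.491, 0.871, 0.0]
contact_force: [-0.6, -0.0, -0.1]
gripper_width: 0.502
grasp_force: 0.0
```

servo_tool --deltas '[[[50,0,0,0.005,0],[50,0,0,0.01,0],[50,0,0,0.015,0],[50,0,0,0.02,0],[50,0,0,0.02,0],[50,0,0,0.02,0],[50,0,0,0.01,0],[50,0,0,0,0]]]'

```text
time: 20.05
tool_pos: [0.4966, 0.1864, 0.2684]
tool_rot: [0.002, 0.491, 0.871, 0.002]
contact_force: [0.4, 0.0, -0.5]
gripper_width: 0.499
grasp_force: 0.0
```

Run:
```python
from h import *
s=stat()
for n in ("wrist","side"):
    f=grab_frame(n); P=pts(f,s); z=P[...,2]; save(f,n+"9.png")
    near=np.hypot(P[...,0]-.495,P[...,1]-.186)<.06
    m=near&(abs(z-.0945)<.004); rect(P[m],n+"plate"); rect(P[near&(z>.165)&(z<.19)],n+"knobtop")
    q=P[m]; A=np.c_[q[:,:2]-q[:,:2].mean(0),np.ones(len(q))]; print("tilt",np.linalg.lstsq(A,q[:,2],rcond=None)[0])
w,d=cv2.imread("pics/wrist9.png"),cv2.imread("pics/side9.png")
cv2.imwrite("pics/fin.png",cv2.resize(np.hstack([w,d]),(800,300)))
```

```text
t 20.05 pos [0.4966 0.1864 0.2684] yaw 121.18 F [ 0.42  0.01 -0.46] M [-0.03  0.01  0.  ] q6 -0.326 grip 0.499 0.0
wristplate 2494 rect [0.495  0.1869] [0.0501 0.0831] 9.9 z [0.0935 0.0948 0.0959]
wristknobtop 1003 rect [0.4947 0.1873] [0.014  0.0397] 31.2 z [0.1734 0.1812 0.1823]
tilt [-0.00072473 -0.00265874  0.09472822]
sideplate 496 rect [0.4959 0.1872] [0.0499 0.0842] 9.6 z [0.0928 0.095  0.0971]
sideknobtop 169 rect [0.496  0.1876] [0.0148 0.0401] 31.8 z [0.1668 0.1806 0.1833]
tilt [ 0.00054032 -0.00205572  0.09500119]
```

View pics/fin.png

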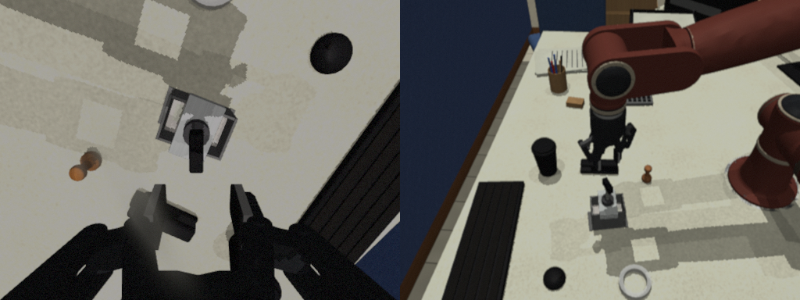

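The final picture shows the gauge level on the box at (197,130) in the wrist half, with the gripper clear above. The knob stands 68.7° from the plate, which is 1.2 rad and so locked, and nothing else has moved.

```bash
python3 -c "
from plant import manip
print(manip.job_done())"
```

```text
the job is handed in; nothing more can be done
None
```

The job is handed in at about 20 s of the 58 s allowed: the gauge sits level on the box with its foot on the top card (set down with roughly 2.5 to 4 N), the knob is locked at its 1.2 rad stop, and the camera views showed nothing else on the desk moved.

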